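Stamp the end of a tablet carton in a hand press

ROBOT

A 6-joint arm with a two-finger parallel gripper is mounted at the origin on a cart in front of the work surface, level with it; the furniture and walls round the work are solid. World frame = base frame: x ahead of the robot, y to its left, z up, the work surface at z = 0. Lengths are in m, angles in rad, forces in N, time in s.
With the tool pointing down it reaches from about 0.35 to 0.85 m from the base axis. Payload 8.1 kg.
Tool frame: the origin (TCP) lies on the centre line of the jaws, within the pads' length; the fingertips stand 11 mm ahead of it and the grasp point (between the pads) lies 8 mm behind it (tip_reach is the z of the fingertips in the tool frame, in m); z points along the fingers, y is the direction in which the jaws open and shut (so a half turn about z gives the same grasp; the last joint's range is limited). The gripper opens to 93 mm and grips with 3 to 60 N. Pads are 15 mm wide; open, the fingers measure 128 mm over their backs; the gripper's body (75 mm by 188 mm) begins 65 mm behind the grasp point.
Start: joints at [-1.309, 0.13, 1.488, -0, 1.523, -0.085], TCP at [0.204, -0.564, 0.23] pointing down, gripper open.
Joint ranges: [-2.96, 2.96], [-0.89, 2.26], [0.02, 2.5], [-1.34, 4.48], [0, 2.73], [-2.66, 2.66]. Speed limits (rad/s): [2.39, 2.39, 2.79, 3.14, 3.14, 3.14].

INTERFACE

Orientations are given as a rotation vector (axis times angle).
In Python, from plant import read_state, read_camera, camera_params, close_job, silhouettes, tip_of, tip_reach gives the robot as it stands.
- The arm moves only by the shell command python3 -m creep 'ROWS' [FORCE]. ROWS is JSON, a list of rows, each a list of 5 numbers: the shift along the tool's x, y, z in m, then the turn about the tool's z in rad, then the closure in counts, from 0 (fully open) to 255 (shut). In form: [[dx, dy, dz, twist, gripper], ...]. A call has 1 to 12 rows; each row shifts and turns the commanded pose from where the row before left it, along the tool's axes as they then stand; what a row does not reach is not made up. A row lasts 1/12 s, in which the tool goes at most 41.7 mm and 7.16 degrees, less where a joint would pass 70% of its speed; a pose out of reach is approached as far as the arm can. A call is refused whole if a number of a shift passes 0.0417 or a number of a turn 0.125, either way. A call with a gripper value outside its range is refused whole. The fingers move at their own pace and stop on an object; FORCE is the grip in N (left out, the last holds). Time passes only in rows, so rows that do not move let the fingers close. It gives the time, the measured TCP pose, the force and the opening at its end, in the units of the state.
- read_state(): the state, without advancing time (a new reading comes with each control period).
- read_camera(name): name is "scene" or "top"; returns the picture (400x640x3 uint8, red, green, blue); there is no depth.
- camera_params(name): a dict with "fov_y" (degrees; the focal length in pixels is half the picture's height over the tangent of half this angle, whatever the lens; pixels are square), "cx", "cy" (the principal point, pixels), "position" and "rotation" of the camera in the world. Camera axes: x right, y down, z forward; pixel columns grow to the right and rows downward; lengths in m; the calibration is good to about 2 mm. A picture is of the moment at which its call begins. camera_params takes no time and is no camera call.
- close_job(): hands the job in, once; it reports no verdict.
Trained networks look in the newest picture that a camera, given by its name, has taken for a name from the list of things; names that differ only in an ending like _2 or _b are one class to them, and where a whole thing is asked for, a point or a joint stands for the part that bears it (a point fixed in the world has none). Each returns a list of dicts, best first, with "confidence" (0 to 1); they miss things now and then, are a little off and sometimes report something else, mostly with a low value. They report only what shows in the picture. A call takes as long as a camera call.
- silhouettes(camera, query): "region" (400x640 bool, what is visible of it) and "pixel" ([column, row] in pixels, amid what is visible of it).
- tip_of(camera, query): "pixel" ([column, row] in pixels: a listed point, or the origin of a listed thing).
The state is a dict: "t": time; "q": joint angles; "dq": joint speeds; "joint_torque": joint torques, N m; "tool_pos": TCP position; "orientation": TCP orientation; "force": force on the tool from outside, world axes, zero at the start; "wrist_torque": the same for the moment, N m; "opening": finger opening in m.
Only numpy, scipy, OpenCV 4.12 (cv2) and the standard library are available. Lean on these libraries where they do the work, as an engineer would, in place of code of your own. Each camera call takes 0.05 s, during which the arm holds its last target.

TASK

Take the red and white carton out of the grey hooded holder by its yellow end, set it down clear of the holder and let go, then from its plain end slide it into the blue press, yellow end first, until it is home against the stop. Then push the red knob all the way down to its stop, hold it there for a moment so that the yellow field is stamped, and let it spring back up, leaving the carton home in the press. Never push the knob down before the carton is home, and do not disturb the bottles and the other cartons.

Things in the scene. Friction and masses are not known exactly. Their poses are not given: they have to be found in the camera images.
- carton_center (a point): Centre of the loose red and white carton, 55 x 110 x 35 mm (x, y, z), about 70 g, lying flat; 17.5 mm above its underside. Its y runs along the 110 mm; the +y end has a yellow field on top and end face. At the start the yellow end sticks 48 mm out of the holder, the plain end is under the hood, so it can be gripped (across the 55 mm) only at the yellow end.
- carton_mark (a point): Point on the carton's top face, on its centre line, 25 mm from the yellow (+y) end: where the stamp must land. Axes as the carton's.
- press: Fixed blue hand press; origin on the table, x points from tunnel mouth to stop. Flat steel bed 4 mm thick, 104 mm wide, x = -150 to 80 mm. Tunnel 62 mm wide, 80 mm outside, mouth at x = -17, end stop at x = 35, roof 54 to 64 mm above the table; flared lead-in plates reach out to x = -31, 24 mm above the bed. Carton home: yellow end on the stop, centre at x = -20, plain end 58 mm out of the mouth.
- press_spot (a point): Fixed point in the press on the plunger's axis (x = +10 mm, y = 0 in the press frame), 39 mm above the table: carton_mark coincides with it when the carton is home. Axes as the press's.
- plunger (a joint): Travel of the red knob and its plunger in m: 0 up, +0.018 right down on its stop (the knob then sits on the dark collar). Spring: about 3.5 N to start, about 10 N at the end, and 3 N more from the stamp foot on the carton; springs back when let go.
- knob_top (a point): Centre of the flat top of the red knob (46 mm across, 18 mm high, top 114 mm above the table when up), which is pressed straight down 18 mm.
- foot: Black rubber stamp foot under the plunger, 28 mm disc, origin at its underside, 53 mm above the table when up; it meets a carton's top (39 mm) after 14 mm of travel and then yields on a spring of its own.
- holder: Grey hooded carton holder, fixed, 68 mm deep, 72 wide, 50 high; origin on the table under the middle of the hood; open towards its -x only (mouth at x = -34 mm), 3 mm floor reaching 16 mm out in front. Inside 62 mm wide, roof 45 mm above the table. 62 mm of the carton lies inside on the floor; it is drawn out straight along the holder's -x.
- amber_bottle: Bystander: amber tablet bottle with white cap, 43 mm across, 77 mm high, loose, origin under its foot.
- white_bottle: Bystander: white tablet bottle, 43 mm across, 77 mm high, loose, origin under its foot.
- purple_carton: Bystander: purple and white carton, 50 x 100 x 44 mm, loose, origin under its middle.
- green_carton: Bystander: green and white carton, 45 x 95 x 30 mm, loose, origin under its middle.

How it is judged:
On the way, in this order (a step that is already met when the one before it is completed fails the run):
1. the carton has been set down flat, clear of the holder, and let go (horizontal distance between carton_center and holder above 0.09 m and height (world z) of carton_center below 0.03 m and contact force between the fingers and carton below 0.1 N), for 0.15 s.
2. the carton lies home in the press, yellow end against the stop, with the knob still up (horizontal distance between carton_mark and press_spot below 0.008 m and angle between the y axis of carton_center and the x axis of press, either way round below 0.12 rad and height (world z) of carton_mark below 0.045 m and value of joint plunger below 0.003 m), for 0.2 s.
3. the knob is held down on its stop with the stamp foot pressed on the yellow field of the carton (horizontal distance between carton_mark and press_spot below 0.008 m and angle between the y axis of carton_center and the x axis of press, either way round below 0.12 rad and height (world z) of carton_mark below 0.045 m and value of joint plunger above 0.0165 m and contact force between foot and carton above 0.5 N), for 0.2 s.
At the end, for the whole second after the job is handed in: The carton lies at rest, flat and home in the press, yellow end in (its mark within 8 mm of the plunger's axis, its length within 0.12 rad of the press's), and the knob is back up (within 2 mm) (horizontal distance between carton_mark and press_spot below 0.008 m and angle between the y axis of carton_center and the x axis of press, either way round below 0.12 rad and height (world z) of carton_mark below 0.045 m and value of joint plunger below 0.002 m and linear speed of carton below 0.02 m/s); the robot touches nothing.
It fails at once if the knob is pushed down more than 8 mm while the carton is not home (not (horizontal distance between carton_mark and press_spot below 0.008 m and angle between the y axis of carton_center and the x axis of press, either way round below 0.12 rad and height (world z) of carton_mark below 0.045 m) and value of joint plunger above 0.008 m).
It fails at once if a bystanding bottle or carton is shifted by more than 30 mm or tipped (distance of any of amber_bottle, white_bottle, purple_carton, green_carton from where it was at the start of the episode above 0.03 m or angle between any of amber_bottle, white_bottle, purple_carton, green_carton's own z axis and vertical above 0.5 rad).
It also fails if it takes over 61 s, if anything falls off the work surface, if the arm or the gripper's body presses on something with over 40 N, if the wrist force passes 120 N, or if a joint passes its speed limit or range.

## Working session

There is one attempt and no reset: what is moved stays moved. The work goes in short steps, Python scripts to look and compute and a shell command to move; the robot and the scene stay as the last step left them, time stands still between calls to the robot, and variables do not carry over. Pictures are saved under pics/ and viewed, and the job is handed in when it is done.

```bash
ls; mkdir -p pics; python3 - <<'E'
from plant import *
import cv2
for n in ["scene","top"]:
    im=read_camera(n); cv2.imwrite(f"pics/{n}0.png",im[:,:,::-1]); print(n,camera_params(n))
s=read_state(); print(s); print(tip_reach)
E
```

```text
pics
scene {'fov_y': 45.302003560529094, 'cx': 318.5998258839834, 'cy': 193.71439155279904, 'position': array([0.01281762, 1.12020836, 1.02566958]), 'rotation': array([-0.58857889,  2.5668438 , -1.29669093])}
top {'fov_y': 51.96541740342558, 'cx': 318.06553095265826, 'cy': 208.24163203264834, 'position': array([0.41175916, 0.00131555, 1.10925565]), 'rotation': array([-2.18445627,  2.11949053, -0.1784361 ])}
{'t': 0.1, 'q': array([-1.30938108e+00,  1.31079736e-01,  1.48917487e+00, -7.96665593e-06,
        1.52299350e+00, -8.53844211e-02]), 'dq': array([ 2.92069161e-04, -1.76074012e-03, -3.15584496e-03,  1.05207920e-04,
        6.18341427e-05, -5.65637885e-04]), 'joint_torque': array([ 2.00392205e-03, -5.61344504e+01, -4.93093586e+01,  7.71846715e-02,
        2.91564589e-02, -2.92631489e-05]), 'tool_pos': array([ 0.20383236, -0.56378893,  0.22869339]), 'orientation': array([-3.09285722e+00, -5.41742061e-01,  2.40901807e-04]), 'force': array([ 0.32677467, -0.04203217, -0.76665374]), 'wrist_torque': array([ 0.0148564 ,  0.01012458, -0.00589187]), 'opening': 0.09303645580018471}
0.011
```

View pics/scene0.png

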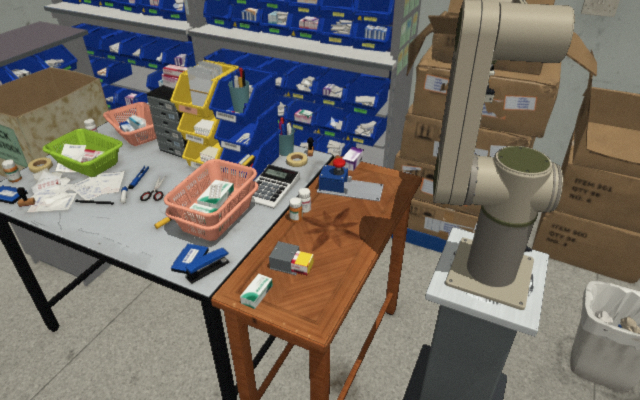

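View pics/top0.png

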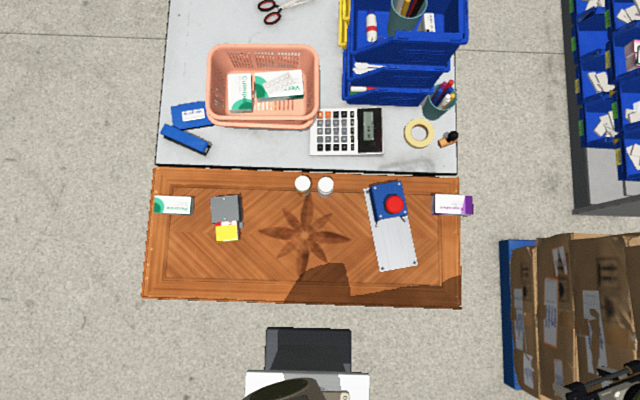

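The top view shows the holder at about (226,208) with the yellow end facing the robot. The press bed is at (390,240), its red knob at (394,204), and the bottles at (303,185) and (325,186). Next I'll measure these.

```bash
cat > h.py <<'E'
from plant import *
import numpy as np, cv2
from scipy.spatial.transform import Rotation as R
def cam(n):
    p=camera_params(n); f=200/np.tan(np.radians(p['fov_y'])/2)
    return p,f,R.from_rotvec(p['rotation']).as_matrix()
def px2w(n,px,z):
    p,f,M=cam(n); d=M@np.array([(px[0]-p['cx'])/f,(px[1]-p['cy'])/f,1]); o=p['position']
    return o+d*(z-o[2])/d[2]
def w2px(n,w):
    p,f,M=cam(n); c=M.T@(np.array(w)-p['position']); return np.array([p['cx']+f*c[0]/c[2],p['cy']+f*c[1]/c[2]])
def tri(pa,pb):
    A=[];b=[]
    for n,px in (("scene",pa),("top",pb)):
        p,f,M=cam(n); d=M@np.array([(px[0]-p['cx'])/f,(px[1]-p['cy'])/f,1]); d/=np.linalg.norm(d)
        P=np.eye(3)-np.outer(d,d); A.append(P); b.append(P@p['position'])
    x=np.linalg.lstsq(np.vstack(A),np.hstack(b),rcond=None)[0]; return x
E
python3 - <<'E'
from h import *
read_camera("scene");read_camera("top")
Z=dict(carton_center=.0205,carton_mark=.038,press=0,knob_top=.114,holder=0,press_spot=.039,foot=.053,amber_bottle=0,white_bottle=0,purple_carton=0,green_carton=0)
for q,z in Z.items():
    for c in ("scene","top"):
        for d in tip_of(c,q)[:2]: print(q,c,np.round(d['pixel'],1),round(d['confidence'],2),np.round(px2w(c,d['pixel'],z),4))
for q in ("carton_center","holder","press","plunger"):
    for c in ("top",):
        for d in silhouettes(c,q)[:1]:
            np.save(f"sil_{q}.npy",d['region']); ys,xs=np.nonzero(d['region'])
            print(q,d['confidence'],d['pixel'],len(xs),cv2.minAreaRect(np.c_[xs,ys].astype(np.float32)))
E
python3 - <<'E'
import cv2
im=cv2.imread('pics/top0.png')
a=cv2.resize(im[180:260,190:260],None,fx=6,fy=6,interpolation=2)
b=cv2.resize(im[170:280,350:420],None,fx=5,fy=5,interpolation=2)
cv2.imwrite('pics/za.png',a);cv2.imwrite('pics/zb.png',b)
E
```

```text
carton_center scene [288.5 259. ] 0.74 [0.5509 0.2282 0.0205]
carton_center scene [352.6 162.1] 0.39 [ 0.5853 -0.3501  0.0205]
carton_center top [226.7 221.3] 0.6 [0.5319 0.2267 0.0205]
carton_center top [226.6 229.1] 0.56 [0.5112 0.2257 0.0205]
carton_mark scene [300.2 259.2] 0.84 [0.5102 0.2296 0.038 ]
carton_mark top [230.  231.5] 0.66 [0.5036 0.2129 0.038 ]
carton_mark top [231.9 210.2] 0.46 [0.5597 0.2113 0.038 ]
press scene [339.1 185.7] 0.95 [ 0.5796 -0.2093  0.    ]
press top [389.6 215.1] 0.91 [ 0.565  -0.2116  0.    ]
knob_top scene [338.1 159.9] 0.56 [ 0.584  -0.2045  0.114 ]
knob_top top [395.7 204.7] 0.48 [ 0.5756 -0.2047  0.114 ]
holder scene [283.  262.5] 0.92 [0.5695 0.2305 0.    ]
holder top [226.1 232.7] 0.71 [0.5033 0.2307 0.    ]
holder top [232.1 210.9] 0.65 [0.5631 0.2181 0.    ]
press_spot scene [337.7 179.6] 0.57 [ 0.5781 -0.1913  0.039 ]
press_spot top [388.2 209.6] 0.67 [ 0.5742 -0.2003  0.039 ]
foot top [227.2 219. ] 0.63 [0.5344 0.2191 0.053 ]
amber_bottle scene [295.9 218.6] 0.61 [0.6331 0.029  0.    ]
amber_bottle top [303.6 189.3] 0.51 [0.6292 0.0259 0.    ]
white_bottle scene [302.6 208.1] 0.81 [ 0.6392 -0.0318  0.    ]
white_bottle top [326.4 190.8] 0.62 [ 0.627  -0.0369  0.    ]
purple_carton scene [351.  163.3] 0.72 [ 0.5993 -0.3692  0.    ]
purple_carton scene [302.3 256.7] 0.36 [0.5286 0.1829 0.    ]
green_carton scene [255.7 294.3] 0.63 [0.5767 0.374  0.    ]
green_carton top [173.5 207.9] 0.88 [0.5663 0.377  0.    ]
carton_center 0.61 [228.8, 233.5] 440 ((227.5, 232.0), (20.0, 23.0), 90.0)
holder 0.76 [226.8, 209.2] 845 ((227.0, 211.5), (33.0, 32.0), 90.0)
press 0.58 [389.6, 229.3] 3315 ((390.51922607421875, 226.09616088867188), (86.6833267211914, 39.419342041015625), 78.69007110595703)
plunger 0.72 [393.0, 204.7] 248 ((394.60003662109375, 204.20001220703125), (16.994115829467773, 16.994115829467773), 63.43495178222656)
```

View pics/za.png

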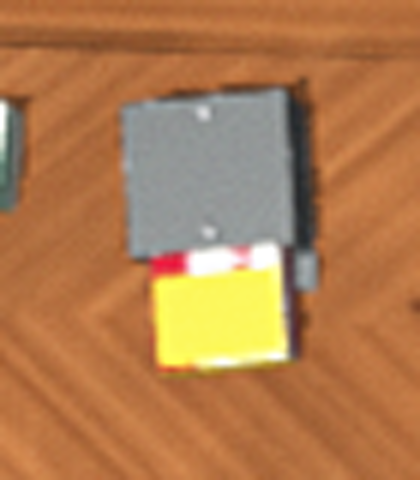

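View pics/zb.png

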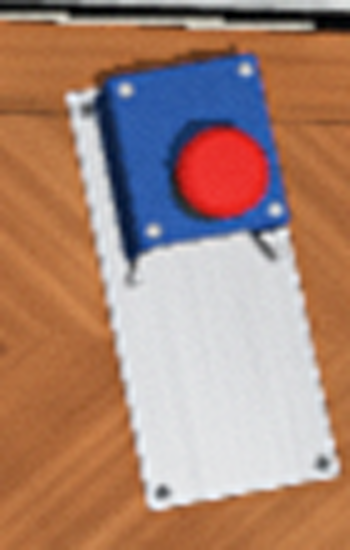

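```bash
python3 - <<'E'
from h import *
def P(pts,s,ox,oy,z): return np.array([px2w("top",((x+.5)/s-.5+ox,(y+.5)/s-.5+oy),z)[:2] for x,y in pts])
h=P([(123,103),(292,88),(294,245),(130,258)],6,190,180,.05); print("hood",h.round(4),h.mean(0), [np.linalg.norm(h[i]-h[i-1]).round(4) for i in range(4)])
c=P([(153,258),(157,365),(290,355),(280,245)],6,190,180,.038); print("cart",c.round(4),[np.linalg.norm(c[i]-c[i-1]).round(4) for i in range(4)])
b=P([(67,95),(150,510),(338,475)],5,350,170,.004);print("bed",b.round(4),[np.linalg.norm(b[i]-b[i-1]).round(4) for i in range(3)])
d=(b[0]-b[1]);d/=np.linalg.norm(d);print("press yaw",np.arctan2(d[1],d[0]), np.arctan2(*( (b[1]-b[2])[::-1]))-np.pi/2)
r=P([(108,82),(255,55),(290,228),(133,258)],5,350,170,.064);print("roof",r.round(4),r.mean(0),[np.linalg.norm(r[i]-r[i-1]).round(4) for i in range(4)])
print("knob",px2w("top",(394.6,204.3),.114), "bedend mid",(b[1]+b[2])/2, "origin from end",(b[1]+b[2])/2+.150*d)
s=cv2.imread('pics/scene0.png')
cv2.imwrite('pics/sa.png',cv2.resize(s[225:315,220:330],None,fx=6,fy=6,interpolation=2))
cv2.imwrite('pics/sb.png',cv2.resize(s[140:220,310:400],None,fx=6,fy=6,interpolation=2))
E
```

```text
hood [[0.5917 0.2677]
 [0.6007 0.195 ]
 [0.5319 0.1902]
 [0.5241 0.2602]] [0.56210091 0.22825624] [np.float64(0.068), np.float64(0.0733), np.float64(0.0689), np.float64(0.0704)]
cart [[0.5257 0.2531]
 [0.4793 0.2484]
 [0.4853 0.1913]
 [0.5331 0.1984]] [np.float64(0.0553), np.float64(0.0467), np.float64(0.0574), np.float64(0.0483)]
bed [[ 0.6357 -0.1373]
 [ 0.4114 -0.1845]
 [ 0.4329 -0.2855]] [np.float64(0.2512), np.float64(0.2292), np.float64(0.1032)]
press yaw 0.20761482842732565 0.20934960574689976
roof [[ 0.6311 -0.151 ]
 [ 0.648  -0.2279]
 [ 0.5574 -0.2459]
 [ 0.5393 -0.1648]] [ 0.59393779 -0.19739643] [np.float64(0.0929), np.float64(0.0787), np.float64(0.0924), np.float64(0.0831)]
knob [ 0.57651322 -0.20199402  0.114     ] bedend mid [ 0.42214885 -0.23497116] origin from end [ 0.56892766 -0.20405218]
```

View pics/sa.png

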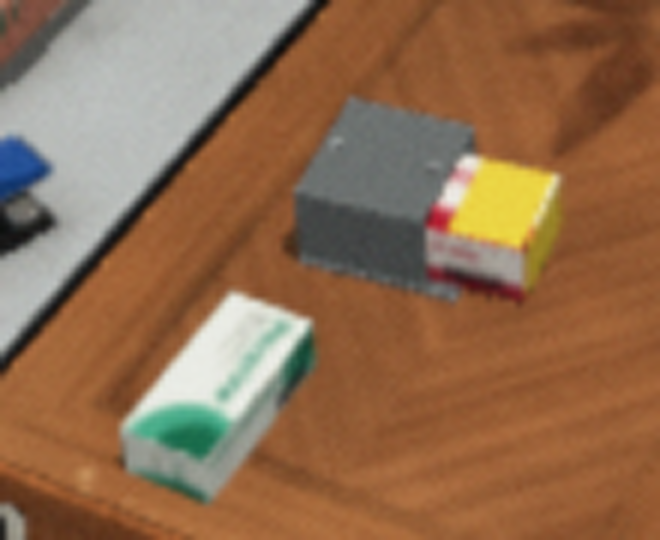

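View pics/sb.png

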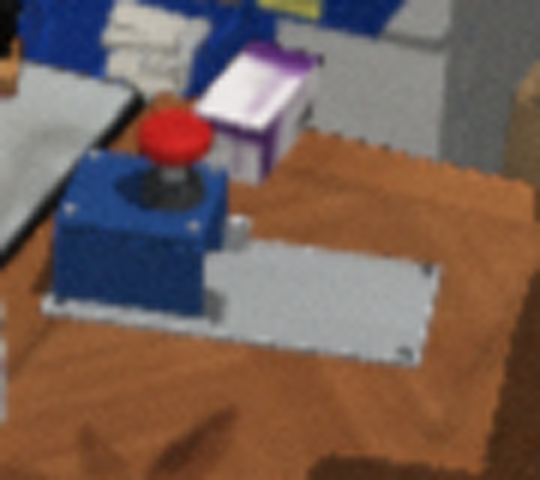

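```bash
cat >> h.py <<'E'
def go(x,y,z,yaw=None):
    s=read_state(); M=R.from_rotvec(s['orientation']).as_matrix(); d=M.T@(np.array([x,y,z])-s['tool_pos'])
    yw=np.arctan2(M[1,0],M[0,0]); print("t",s['t'].__round__(2),"pos",s['tool_pos'].round(4),"yaw",yw.round(4),"tilt",np.degrees(np.arccos(-M[2,2])).round(2),"q6",s['q'][5].round(3),"F",s['force'].round(1),"open",round(s['opening'],4))
    print("shift tool",d.round(4), "twist", None if yaw is None else np.round(-((yaw-yw+np.pi)%(2*np.pi)-np.pi),4))
E
python3 -c "
from h import *
go(.5054,.2224,.229,3.25)"
```

```text
t 1.5 pos [ 0.2039 -0.5643  0.2296] yaw 0.3468 tilt 0.0 q6 -0.085 F [ 0.3  0.3 -0.1] open 0.0927
shift tool [ 5.509e-01 -6.374e-01  6.000e-04] twist -2.9032
```

```bash
python3 -m creep '[[0.02295,-0.02656,0,0,0],[0.02295,-0.02656,0,0,0],[0.02295,-0.02656,0,0,0],[0.02295,-0.02656,0,0,0],[0.02295,-0.02656,0,0,0],[0.02295,-0.02656,0,0,0],[0.02295,-0.02656,0,0,0],[0.02295,-0.02656,0,0,0],[0.02295,-0.02656,0,0,0],[0.02295,-0.02656,0,0,0],[0.02295,-0.02656,0,0,0],[0.02295,-0.02656,0,0,0]]' 20
python3 -m creep '[[0.02295,-0.02656,0,0,0],[0.02295,-0.02656,0,0,0],[0.02295,-0.02656,0,0,0],[0.02295,-0.02656,0,0,0],[0.02295,-0.02656,0,0,0],[0.02295,-0.02656,0,0,0],[0.02295,-0.02656,0,0,0],[0.02295,-0.02656,0,0,0],[0.02295,-0.02656,0,0,0],[0.02295,-0.02656,0,0,0],[0.02295,-0.02656,0,0,0],[0.02295,-0.02656,0,0,0]]'
python3 -m creep '[[0,0,0,-0.12,0],[0,0,0,-0.12,0],[0,0,0,-0.12,0],[0,0,0,-0.12,0],[0,0,0,-0.12,0],[0,0,0,-0.12,0],[0,0,0,-0.12,0],[0,0,0,-0.12,0],[0,0,0,-0.12,0],[0,0,0,-0.12,0],[0,0,0,-0.12,0],[0,0,0,-0.12,0]]'
python3 -m creep '[[0,0,0,-0.12,0],[0,0,0,-0.12,0],[0,0,0,-0.12,0],[0,0,0,-0.12,0],[0,0,0,-0.12,0],[0,0,0,-0.12,0],[0,0,0,-0.12,0],[0,0,0,-0.12,0],[0,0,0,-0.12,0],[0,0,0,-0.12,0],[0,0,0,-0.12,0],[0,0,0,-0.12,0]]'
python3 - <<'E'
from h import *
go(.5054,.2224,.229,3.25)
for n in ["scene","top"]: cv2.imwrite(f"pics/{n}1.png",read_camera(n)[:,:,::-1])
E
```

```text
t: 2.5
tool_pos: [0.3549, -0.1694, 0.2299]
orientation: [3.094, 0.541, 0.001]
force: [0.8, -0.4, 0.3]
opening: 0.0928
t: 3.5
tool_pos: [0.5056, 0.2244, 0.2297]
orientation: [-3.094, -0.542, -0.001]
force: [0.8, 0.1, 0.2]
opening: 0.093
t: 4.5
tool_pos: [0.5053, 0.2224, 0.2297]
orientation: [1.962, 2.454, 0.0]
force: [0.2, -0.3, 0.4]
opening: 0.0934
t: 5.5
tool_pos: [0.5053, 0.2224, 0.2297]
orientation: [-0.143, 3.138, 0.0]
force: [0.3, 0.3, 0.3]
opening: 0.0929
t 5.5 pos [0.5053 0.2224 0.2297] yaw -3.0505 tilt 0.0 q6 -1.34 F [0.3 0.3 0.3] open 0.0929
shift tool [-0.0001 -0.      0.0007] twist -0.0173
```

```bash
python3 -m creep '[[0,0,0.03,-0.017,0],[0,0,0.03,0,0],[0,0,0.03,0,0],[0,0,0.03,0,0],[0,0,0,0,0],[0,0,0,0,0]]' 20
python3 - <<'E'
from h import *
go(.5054,.2224,.018,3.25)
ims=[read_camera(n)[:,:,::-1] for n in ("scene","top")]
a=cv2.resize(ims[0][190:310,230:350],None,fx=4,fy=4,interpolation=2); b=cv2.resize(ims[1][160:280,160:280],None,fx=4,fy=4,interpolation=2)
cv2.imwrite("pics/c2.png",cv2.resize(np.hstack([a,b]),(800,400)))
E
```

```text
t: 6.1
tool_pos: [0.5038, 0.2219, 0.1082]
orientation: [0.155, -3.134, 0.002]
force: [0.2, 0.7, 1.1]
opening: 0.0932
t 6.1 pos [0.5038 0.2219 0.1082] yaw -3.0424 tilt 0.25 q6 -1.348 F [0.2 0.7 1.1] open 0.0932
shift tool [-0.0021  0.0004  0.0902] twist -0.0092
```

View pics/c2.png

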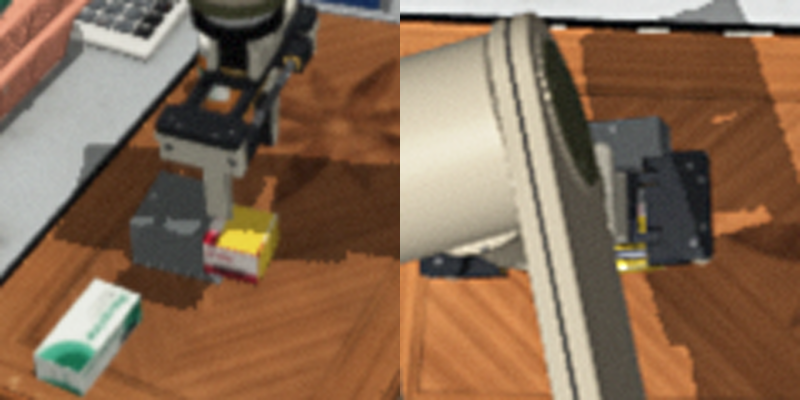

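```bash
python3 -m creep '[[-0.0015,0,0.02,-0.009,0],[0,0,0.02,0,0],[0,0,0.02,0,0],[0,0,0.02,0,0],[0,0,0.01,0,0],[0,0,0,0,0],[0,0,0,0,0],[0,0,0,0,0]]' 20
python3 - <<'E'
from h import *
go(.5054,.2224,.018,3.25)
E
```

```text
t: 6.87
tool_pos: [0.5085, 0.2231, 0.0219]
orientation: [-0.174, 3.134, 0.001]
force: [-0.6, -0.3, 0.8]
opening: 0.0935
t 6.87 pos [0.5085 0.2231 0.0219] yaw -3.0307 tilt 0.19 q6 -1.36 F [-0.6 -0.3  0.8] open 0.0935
shift tool [ 0.0031 -0.0004  0.0039] twist 0.0025
```

```bash
python3 -m creep '[[0.002,0,0.003,0,0],[0,0,0,0,0],[0,0,0,0,0],[0,0,0,0,0]]' 20
python3 - <<'E'
from h import *
go(.5054,.2224,.018,3.25)
E
```

```text
t: 7.2
tool_pos: [0.505, 0.2224, 0.0171]
orientation: [-0.175, 3.136, 0.0]
force: [-0.7, 0.1, 0.7]
opening: 0.0927
t 7.2 pos [0.505  0.2224 0.0171] yaw -3.0304 tilt 0.03 q6 -1.36 F [-0.7  0.1  0.7] open 0.0927
shift tool [-0.0004 -0.0001 -0.0009] twist 0.0028
```

```bash
python3 -m creep '[[0,0,0,0,255],[0,0,0,0,255],[0,0,0,0,255],[0,0,0,0,255],[0,0,0,0,255],[0,0,0,0,255],[0,0,0,0,255],[0,0,0,0,255],[0,0,0,0,255],[0,0,0,0,255]]' 20
python3 - <<'E'
from h import *
go(.505-.0835,.2224-.009,.018,3.25)
E
```

```text
t: 8.03
tool_pos: [0.5048, 0.2224, 0.0166]
orientation: [0.175, -3.137, -0.0]
force: [0.0, 0.2, -0.0]
opening: 0.0551
t 8.03 pos [0.5048 0.2224 0.0166] yaw -3.0304 tilt 0.0 q6 -1.36 F [ 0.   0.2 -0. ] open 0.0551
shift tool [ 0.0837  0.0003 -0.0014] twist 0.0028
```

```bash
python3 -m creep '[[0.004,0,-0.0005,0,255],[0.008,0,0,0,255],[0.008,0,0,0,255],[0.008,0,0,0,255],[0.008,0,0,0,255],[0.008,0,0,0,255],[0.008,0,0,0,255],[0.008,0,0,0,255],[0.008,0,0,0,255],[0.008,0,0,0,255],[0.008,0,0,0,255],[0.004,0,0,0,255]]' 20
python3 - <<'E'
from h import *
go(.505-.0835,.2224-.009,.018,3.25)
ims=[read_camera(n)[:,:,::-1] for n in ("scene","top")]
a=cv2.resize(ims[0][190:310,230:350],None,fx=4,fy=4,interpolation=2); b=cv2.resize(ims[1][180:300,160:280],None,fx=4,fy=4,interpolation=2)
cv2.imwrite("pics/c3.png",cv2.resize(np.hstack([a,b]),(800,400)))
E
```

```text
t: 9.03
tool_pos: [0.4161, 0.2124, 0.017]
orientation: [0.175, -3.136, 0.0]
force: [0.7, 0.1, -1.3]
opening: 0.0554
t 9.03 pos [0.4161 0.2124 0.017 ] yaw -3.0302 tilt 0.04 q6 -1.32 F [ 0.7  0.1 -1.3] open 0.0554
shift tool [-0.0055  0.0004 -0.0011] twist 0.003
```

View pics/c3.png

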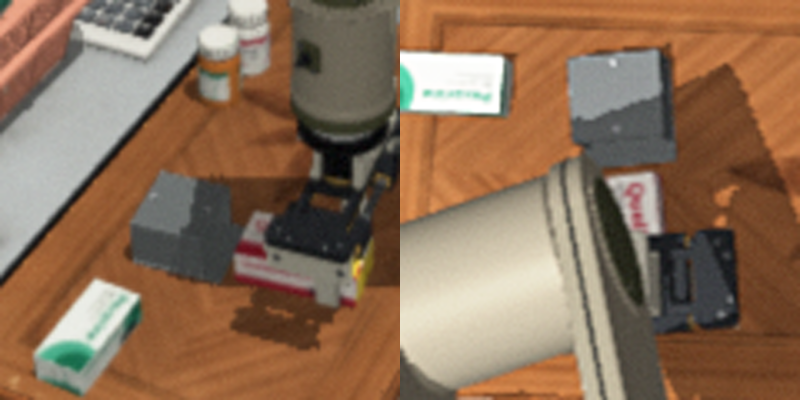

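```bash
python3 -m creep '[[0,0,-0.03,0,255],[0,0,-0.03,0,255],[0,0,-0.03,0.12,255],[0,0,-0.03,0.12,255],[0,0,-0.03,0.12,255],[0,0,-0.03,0.12,255],[0,0,0,0.12,255],[0,0,0,0.12,255],[0,0,0,0.12,255],[0,0,0,0.12,255],[0,0,0,0.12,255],[0,0,0,0.12,255]]' 20
python3 -m creep '[[0,0,0,0.12,255],[0,0,0,0.12,255],[0,0,0,0.12,255],[0,0,0,0.12,255],[0,0,0,0.12,255],[0,0,0,0.12,255],[0,0,0,0.12,255],[0,0,0,0.12,255],[0,0,0,0.12,255],[0,0,0,0.12,255],[0,0,0,0.12,255],[0,0,0,0.12,255]]'
python3 -m creep '[[0,0,0,0.12,255],[0,0,0,0.12,255],[0,0,0,0.12,255],[0,0,0,0.045,255],[0,0,0,0,255],[0,0,0,0,255]]'
python3 - <<'E'
from h import *
go(.502,-.2178,.1975,.208)
E
```

```text
t: 10.13
tool_pos: [0.4177, 0.2126, 0.1974]
orientation: [1.635, 2.682, 0.001]
force: [0.4, 0.2, -0.7]
opening: 0.0551
t: 11.13
tool_pos: [0.4177, 0.2126, 0.1973]
orientation: [2.998, 0.938, 0.001]
force: [0.6, 0.1, -0.5]
opening: 0.0551
t: 11.63
tool_pos: [0.4176, 0.2126, 0.1973]
orientation: [-3.124, -0.329, -0.001]
force: [0.4, -0.4, -0.3]
opening: 0.0552
t 11.63 pos [0.4176 0.2126 0.1973] yaw 0.2096 tilt 0.02 q6 1.723 F [ 0.4 -0.4 -0.3] open 0.0552
shift tool [-7.100e-03  4.385e-01 -2.000e-04] twist 0.0016
```

```bash
python3 -m creep '[[-0.0005,0.02,0,0,255],[-0.0005,0.031,0,0,255],[-0.0005,0.031,0,0,255],[-0.0005,0.031,0,0,255],[-0.0005,0.031,0,0,255],[-0.0005,0.031,0,0,255],[-0.0005,0.031,0,0,255],[-0.0005,0.031,0,0,255],[-0.0005,0.031,0,0,255],[-0.0005,0.031,0,0,255],[-0.0005,0.031,0,0,255],[-0.0005,0.031,0,0,255]]' 20
python3 -m creep '[[-0.001,0.03,0,0,255],[0,0.03,0,0,255],[0,0.0175,0,0,255],[0,0,0.03,0,255],[0,0,0.03,0,255],[0,0,0.03,0,255],[0,0,0.02,0,255],[0,0,0,0,255],[0,0,0,0,255],[0,0,0,0,255],[0,0,0,0,255],[0,0,0,0,255]]'
python3 - <<'E'
from h import *
go(.502,-.2178,.0176,.208)
ims=[read_camera(n)[:,:,::-1] for n in ("scene","top")]
a=cv2.resize(ims[0][130:230,300:400],None,fx=4,fy=4,interpolation=2); b=cv2.resize(ims[1][180:280,340:440],None,fx=4,fy=4,interpolation=2)
cv2.imwrite("pics/c4.png",np.hstack([a,b]))
E
```

```text
t: 12.63
tool_pos: [0.4862, -0.1436, 0.1973]
orientation: [3.124, 0.329, 0.001]
force: [0.4, 0.1, -0.2]
opening: 0.0553
t: 13.63
tool_pos: [0.5024, -0.2186, 0.0894]
orientation: [3.122, 0.326, 0.005]
force: [-0.0, -0.9, -1.4]
opening: 0.0551
t 13.63 pos [ 0.5024 -0.2186  0.0894] yaw 0.2083 tilt 0.21 q6 0.859 F [-0.  -0.9 -1.4] open 0.0551
shift tool [-0.0004 -0.0011  0.0718] twist 0.0003
```

View pics/c4.png

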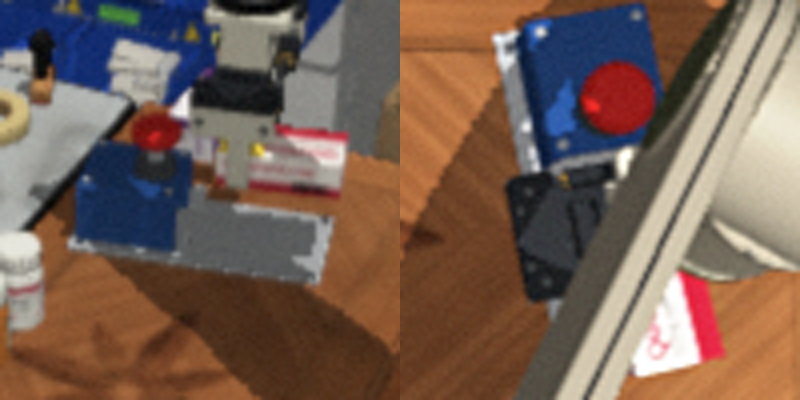

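```bash
python3 -m creep '[[-0.005,-0.0005,0.018,0,255],[0,0,0.018,0,255],[0,0,0.015,0,255],[0,0,0.01,0,255],[0,0,0.006,0,255],[0,0,0.003,0,255],[0,0,0,0,255],[0,0,0,0,255],[0,0,0,0,255],[0,0,0,0,255],[0,0,0,0,255]]' 20
python3 - <<'E'
from h import *
go(.502-.0049,-.2178-.001,.0176,.208)
E
```

```text
t: 14.65
tool_pos: [0.4963, -0.2186, 0.0175]
orientation: [3.124, 0.326, 0.001]
force: [0.3, 0.8, 0.6]
opening: 0.0551
t 14.65 pos [ 0.4963 -0.2186  0.0175] yaw 0.2078 tilt 0.04 q6 0.853 F [0.3 0.8 0.6] open 0.0551
shift tool [ 0.0008  0.0003 -0.0001] twist -0.0002
```

```bash
python3 -m creep '[[0,0,0.0005,0,255],[0,0,0,0,255],[0,0,0,0,0],[0,0,0,0,0],[0,0,0,0,0],[0,0,0,0,0],[0,0,0,0,0],[0,0,0,0,0],[0,0,0,0,0],[0,0,0,0,0],[0,0,0,0,0],[0,0,0,0,0]]' 20
python3 -m creep '[[0,0,-0.02,0,0],[0,0,-0.03,0,0],[-0.018,0,-0.03,0,0],[-0.018,0,0,0,0],[-0.018,0,0,0,0],[-0.018,0,0,0,0],[0,0,0,0,0],[0,0,0,0,0]]'
python3 - <<'E'
from h import *
ims=[read_camera(n)[:,:,::-1] for n in ("scene","top")]
a=cv2.resize(ims[0][130:230,300:400],None,fx=4,fy=4,interpolation=2); b=cv2.resize(ims[1][180:280,340:440],None,fx=4,fy=4,interpolation=2)
cv2.imwrite("pics/c5.png",np.hstack([a,b]))
go(.4963-.071*.978,-.2186-.071*.206,.0175,.208)
E
```

```text
t: 15.65
tool_pos: [0.496, -0.2185, 0.0166]
orientation: [3.125, 0.326, -0.0]
force: [-0.3, -0.2, 0.9]
opening: 0.0929
t: 16.32
tool_pos: [0.4252, -0.2335, 0.0968]
orientation: [3.125, 0.324, 0.001]
force: [0.8, 0.6, 0.5]
opening: 0.0931
t 16.42 pos [ 0.4261 -0.2334  0.0968] yaw 0.2076 tilt 0.04 q6 0.756 F [-0.1 -0.6 -0.1] open 0.0931
shift tool [ 0.0007 -0.      0.0793] twist -0.0004
```

View pics/c5.png

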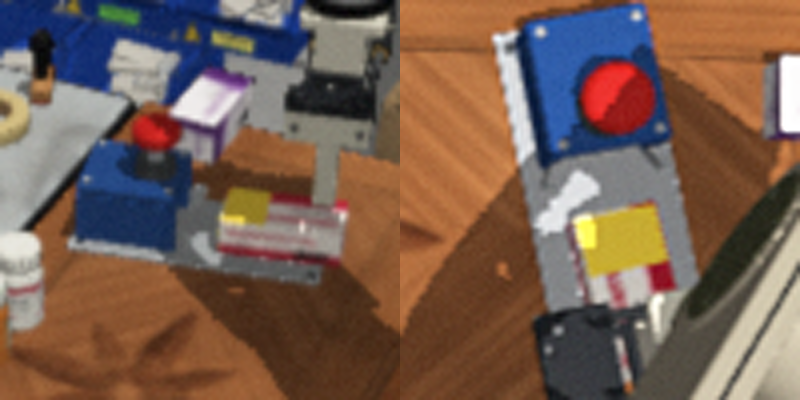

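```bash
python3 - <<'E'
from h import *
def W(x,y,z): return px2w("top",((x+.5)/4-.5+340,(y+.5)/4-.5+180),z)[:2]
a,b,c,d=W(174,218,.039),W(258,204,.039),W(192,304,.039),W(276,290,.039)
o=np.array([.5675,-.204]);u=np.array([.978,.206]);v=np.array([-.206,.978])
for p in (a,b,(a+b)/2,c,d,W(217,97,.114),W(122,28,.064),W(247,-0+8,.064),W(145,163,.064),W(270,143,.064),W(96,37,.004),W(294,292,.004)): print(p.round(4),"press",((p-o)@u).round(4),((p-o)@v).round(4))
E
```

```text
[ 0.5088 -0.1872] press -0.054 0.0285
[ 0.5197 -0.2425] press -0.0547 -0.0278
[ 0.5142 -0.2149] press -0.0543 0.0003
[ 0.4531 -0.1993] press -0.1109 0.0282
[ 0.4638 -0.2541] press -0.1118 -0.0277
[ 0.5775 -0.2002] press 0.0106 0.0017
[ 0.6294 -0.1482] press 0.072 0.0418
[ 0.6453 -0.2299] press 0.0708 -0.0414
[ 0.5414 -0.1639] press -0.0173 0.0446
[ 0.5569 -0.2447] press -0.0188 -0.0376
[ 0.635 -0.139] press 0.0794 0.0497
[ 0.4645 -0.2747] press -0.1153 -0.0479
```

```bash
python3 -m creep '[[-0.0043,0.0005,0.02,0,0],[0,0,0.02,0,0],[0,0,0.02,0,0],[0,0,0.012,0,0],[0,0,0.006,0,0],[0,0,0,0,0],[0,0,0,0,0],[0,0,0,0,0],[0,0,0,0,0]]' 20
python3 - <<'E'
from h import *
go(.4218,-.2347,.0178,.208)
E
```

```text
t: 17.17
tool_pos: [0.4224, -0.2351, 0.0196]
orientation: [3.123, 0.326, 0.002]
force: [0.3, 0.4, 1.1]
opening: 0.0927
t 17.17 pos [ 0.4224 -0.2351  0.0196] yaw 0.2081 tilt 0.11 q6 0.749 F [0.3 0.4 1.1] open 0.0927
shift tool [-0.0005 -0.0005  0.0018] twist 0.0001
```

```bash
python3 -m creep '[[0,0,0,0,255],[0,0,0,0,255],[0,0,0,0,255],[0,0,0,0,255],[0,0,0,0,255],[0,0,0,0,255],[0,0,0,0,255],[0,0,0,0,255],[0,0,0,0,255],[0,0,0,0,255]]' 15
python3 - <<'E'
from h import *
go(.4218+.089*.978,-.2335+.089*.206,.0178,.208)
E
```

```text
t: 18.0
tool_pos: [0.4214, -0.2347, 0.0187]
orientation: [3.125, 0.326, -0.0]
force: [-0.3, -0.3, 0.9]
opening: 0.055
t 18.0 pos [ 0.4214 -0.2347  0.0187] yaw 0.2078 tilt 0.0 q6 0.749 F [-0.3 -0.3  0.9] open 0.055
shift tool [ 0.0896 -0.0011  0.0009] twist -0.0002
```

```bash
python3 -m creep '[[0.004,-0.001,0,0,255],[0.006,0,0,0,255],[0.006,0,0,0,255],[0.006,0,0,0,255],[0.006,0,0,0,255],[0.006,0,0,0,255],[0.006,0,0,0,255],[0.006,0,0,0,255],[0.006,0,0,0,255],[0.004,0,0,0,255],[0,0,0,0,255],[0,0,0,0,255]]' 15
python3 - <<'E'
from h import *
go(.4214+.089*.978,-.2337+.089*.206,.0187,.208)
E
```

```text
t: 19.0
tool_pos: [0.4767, -0.222, 0.0187]
orientation: [3.125, 0.326, 0.002]
force: [1.5, 0.2, 1.4]
opening: 0.0548
t 19.0 pos [ 0.4767 -0.222   0.0187] yaw 0.2081 tilt 0.06 q6 0.829 F [1.5 0.2 1.4] open 0.0548
shift tool [ 0.0324  0.0001 -0.    ] twist 0.0001
```

```bash
python3 -m creep '[[0.004,0,0,0,255],[0.004,0,0,0,255],[0.004,0,0,0,255],[0.004,0,0,0,255],[0.004,0,0,0,255],[0.003,0,0,0,255],[0.002,0,0,0,255],[0,0,0,0,255],[0,0,0,0,255]]' 15
python3 - <<'E'
from h import *
go(.4214+.089*.978,-.2337+.089*.206,.0187,.208)
E
python3 -m creep '[[0.002,0,0,0,255],[0.002,0,0,0,255],[0,0,0,0,255],[0,0,0,0,255]]'
```

```text
t: 19.75
tool_pos: [0.5011, -0.2169, 0.0187]
orientation: [3.125, 0.326, 0.002]
force: [0.8, -0.0, 2.4]
opening: 0.055
t 19.75 pos [ 0.5011 -0.2169  0.0187] yaw 0.2079 tilt 0.06 q6 0.86 F [ 0.8 -0.   2.4] open 0.055
shift tool [ 0.0075  0.     -0.    ] twist -0.0001
t: 20.08
tool_pos: [0.5045, -0.2162, 0.0187]
orientation: [3.125, 0.326, 0.0]
force: [-1.2, 0.4, 3.3]
opening: 0.0553
```

```bash
python3 -m creep '[[0.002,0,0,0,255],[0.001,0,0,0,255],[0,0,0,0,255],[0,0,0,0,255]]'
python3 -m creep '[[0.001,0,0,0,255],[0.001,0,0,0,255],[0,0,0,0,255],[0,0,0,0,255]]'
python3 - <<'E'
from h import *
go(.4214+.089*.978,-.2337+.089*.206,.0187,.208)
E
```

```text
t: 20.42
tool_pos: [0.5072, -0.2156, 0.0187]
orientation: [3.125, 0.326, -0.0]
force: [-3.4, -0.9, 5.6]
opening: 0.0548
t: 20.75
tool_pos: [0.5076, -0.2155, 0.0185]
orientation: [-3.124, -0.326, 0.005]
force: [-11.7, -2.2, 11.2]
opening: 0.0553
t 20.75 pos [ 0.5076 -0.2155  0.0185] yaw 0.208 tilt 0.19 q6 0.87 F [-11.7  -2.2  11.2] open 0.0553
shift tool [ 0.0009  0.0001 -0.0002] twist 0.0
```

```bash
python3 -m creep '[[0,0,0,0,0],[0,0,0,0,0],[0,0,0,0,0],[0,0,0,0,0],[0,0,0,0,0],[0,0,0,0,0],[0,0,0,0,0],[0,0,0,0,0]]'
python3 -m creep '[[-0.005,0,-0.02,0,0],[-0.018,0,-0.02,0,0],[-0.018,0,-0.03,0,0],[-0.018,0,-0.03,0,0],[-0.018,0,-0.03,0,0],[-0.018,0,0,0,0],[0,0,0,0,0],[0,0,0,0,0]]'
python3 - <<'E'
from h import *
ims=[read_camera(n)[:,:,::-1] for n in ("scene","top")]
a=cv2.resize(ims[0][130:230,300:400],None,fx=4,fy=4,interpolation=2); b=cv2.resize(ims[1][180:280,340:440],None,fx=4,fy=4,interpolation=2)
cv2.imwrite("pics/c6.png",np.hstack([a,b]))
go(.577,-.202,.18,.208)
E
```

```text
t: 21.42
tool_pos: [0.5093, -0.2151, 0.0186]
orientation: [-3.125, -0.326, -0.0]
force: [-0.6, -0.5, 0.3]
opening: 0.0927
t: 22.08
tool_pos: [0.4162, -0.235, 0.1489]
orientation: [3.124, 0.324, 0.002]
force: [0.5, -0.3, 0.3]
opening: 0.0927
t 22.18 pos [ 0.4163 -0.2343  0.1477] yaw 0.2076 tilt 0.07 q6 0.743 F [-0.3 -0.4 -0.4] open 0.0927
shift tool [ 0.1638  0.0015 -0.0323] twist -0.0004
```

View pics/c6.png

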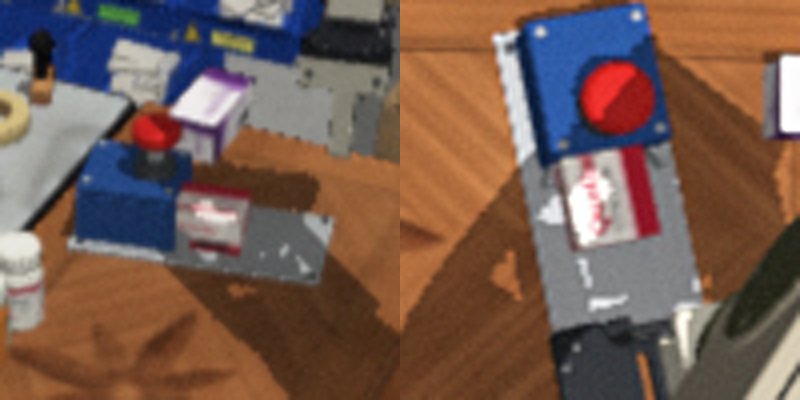

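```bash
python3 - <<'E'
from h import *
def W(x,y,z): return px2w("top",((x+.5)/4-.5+340,(y+.5)/4-.5+180),z)[:2]
o=np.array([.5675,-.204]);u=np.array([.978,.206]);v=np.array([-.206,.978])
for p in (W(173,244,.039),W(261,232,.039),W(175,251,.004),W(259,239,.004)): print(p.round(4),"press",((p-o)@u).round(4),((p-o)@v).round(4))
for p in [(-.075,.0275,.039),(-.075,-.0275,.039),(-.075,.0275,.004),(-.075,-.0275,.004),(-.017,.04,.064),(-.017,-.04,.064)]:
    w=np.r_[o+u*p[0]+v*(p[1]+.001),p[2]]
    px=w2px("top",w);ps=w2px("scene",w); print(p,((px-[340,180]+.5)*4-.5).round(0)+[400,0],((ps-[300,130]+.5)*4-.5).round(0))
E
```

```text
[ 0.4917 -0.1867] press -0.0705 0.0326
[ 0.5013 -0.2444] press -0.073 -0.0259
[ 0.4897 -0.1942] press -0.0741 0.0256
[ 0.4995 -0.2511] press -0.0762 -0.032
(-0.075, 0.0275, 0.039) [580. 250.] [245. 225.]
(-0.075, -0.0275, 0.039) [662. 235.] [255. 191.]
(-0.075, 0.0275, 0.004) [571. 253.] [243. 256.]
(-0.075, -0.0275, 0.004) [651. 239.] [253. 222.]
(-0.017, 0.04, 0.064) [550. 162.] [179. 200.]
(-0.017, -0.04, 0.064) [672. 140.] [196. 152.]
```

```bash
python3 -m creep '[[0,0,-0.03,0,255],[0.02,0,-0.002,0,255],[0.02,0,0,0,255],[0.02,0,0,0,255],[0.02,0,0,0,255],[0.02,0,0,0,255],[0.02,0,0,0,255],[0.02,0,0,0,255],[0.0235,0.0008,0,0,255],[0,0,0,0,255],[0,0,0,0,255],[0,0,0,0,255]]' 15
python3 - <<'E'
from h import *
go(.577,-.2012,.125,.208)
ims=[read_camera(n)[:,:,::-1] for n in ("scene","top")]
a=cv2.resize(ims[0][100:200,290:390],None,fx=4,fy=4,interpolation=2); b=cv2.resize(ims[1][160:260,340:440],None,fx=4,fy=4,interpolation=2)
cv2.imwrite("pics/c7.png",np.hstack([a,b]))
E
```

```text
t: 23.18
tool_pos: [0.5759, -0.2012, 0.1791]
orientation: [-3.123, -0.327, 0.004]
force: [-0.2, -1.0, 0.2]
opening: 0.0175
t 23.18 pos [ 0.5759 -0.2012  0.1791] yaw 0.2086 tilt 0.15 q6 0.942 F [-0.2 -1.   0.2] open 0.0175
shift tool [0.0012 0.0003 0.0541] twist 0.0006
```

View pics/c7.png

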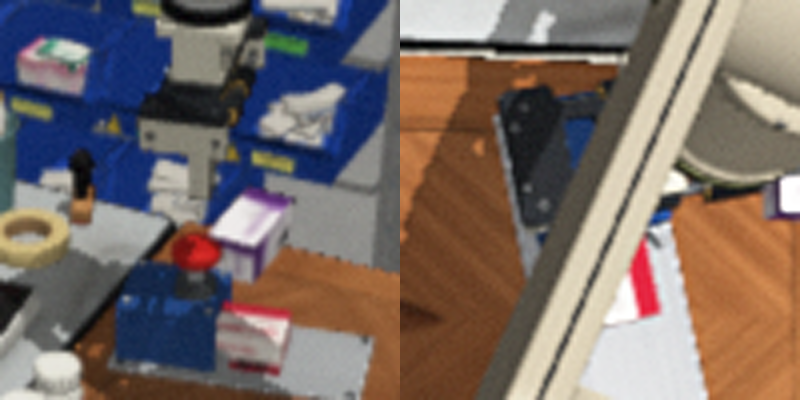

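```bash
python3 -m creep '[[0,0,0.015,0,255],[0,0,0.015,0,255],[0,0,0.012,0,255],[0,0,0.008,0,255],[0,0,0,0,255],[0,0,0,0,255],[0,0,0,0,255],[0,0,0,0,255],[0,0,0,0,255],[0,0,0,0,255]]'
python3 - <<'E'
from h import *
go(.577,-.2012,.107,.208)
E
```

```text
t: 24.12
tool_pos: [0.5769, -0.202, 0.1314]
orientation: [3.124, 0.326, 0.002]
force: [-0.0, -0.2, 0.4]
opening: 0.0004
t 24.12 pos [ 0.5769 -0.202   0.1314] yaw 0.2078 tilt 0.07 q6 0.942 F [-0.  -0.2  0.4] open 0.0004
shift tool [ 0.0003 -0.0008  0.0244] twist -0.0002
```

```bash
python3 -m creep '[[0,0,0.004,0,255],[0,0,0.004,0,255],[0,0,0.004,0,255],[0,0,0.004,0,255],[0,0,0,0,255],[0,0,0,0,255],[0,0,0,0,255],[0,0,0,0,255]]'
python3 -m creep '[[0,0,0.003,0,255],[0,0,0.003,0,255],[0,0,0,0,255],[0,0,0,0,255],[0,0,0,0,255],[0,0,0,0,255]]'
```

```text
t: 24.78
tool_pos: [0.5771, -0.202, 0.1153]
orientation: [3.124, 0.326, 0.002]
force: [-0.1, 0.3, 5.4]
opening: 0.0005
t: 25.28
tool_pos: [0.5771, -0.2021, 0.1099]
orientation: [3.124, 0.326, 0.002]
force: [-1.8, 1.6, 10.9]
opening: 0.0004
```

```bash
python3 -m creep '[[0,0,0.002,0,255],[0,0,0.001,0,255],[0,0,0,0,255],[0,0,0,0,255],[0,0,0,0,255]]'
python3 -m creep '[[0,0,0.001,0,255],[0,0,0,0,255],[0,0,0,0,255],[0,0,0,0,255],[0,0,0,0,255]]'
```

```text
t: 25.7
tool_pos: [0.5771, -0.2021, 0.1073]
orientation: [3.124, 0.326, 0.002]
force: [-3.6, 0.6, 12.5]
opening: 0.0005
t: 26.12
tool_pos: [0.5772, -0.2021, 0.1072]
orientation: [3.124, 0.326, 0.003]
force: [-8.1, 2.6, 19.7]
opening: 0.0007
```

```bash
python3 -m creep '[[0,0,0.0005,0,255],[0,0,0,0,255],[0,0,0,0,255],[0,0,0,0,255],[0,0,0,0,255],[0,0,0,0,255]]'
python3 - <<'E'
from h import *
a=cv2.resize(read_camera("scene")[130:210,300:380,::-1],None,fx=6,fy=6,interpolation=2)
cv2.imwrite("pics/c8.png",a)
go(.577,-.2012,.107,.208)
E
```

```text
t: 26.62
tool_pos: [0.5772, -0.2021, 0.1072]
orientation: [3.124, 0.326, 0.003]
force: [-8.1, 3.6, 22.5]
opening: 0.0003
t 26.67 pos [ 0.5772 -0.2021  0.1072] yaw 0.2079 tilt 0.12 q6 0.942 F [-9.1  3.1 22.3] open 0.0002
shift tool [ 0.     -0.0009  0.0002] twist -0.0001
```

View pics/c8.png

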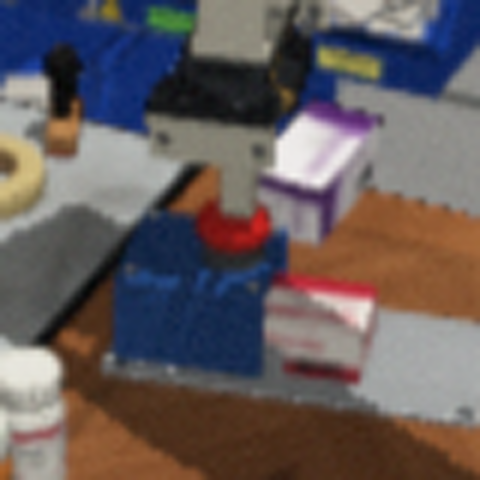

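The knob is sitting on the collar and the force has levelled at 22 N, so it is on its stop. Now I'll release it.

```bash
python3 -m creep '[[0,0,-0.006,0,255],[0,0,-0.008,0,255],[0,0,-0.012,0,255],[0,0,-0.02,0,255],[0,0,-0.02,0,255],[-0.03,0,-0.02,0,255],[-0.03,0,0,0,255],[-0.03,0,0,0,255],[-0.03,0,0,0,255],[-0.03,0,0,0,255],[-0.03,0,0,0,255],[0,0,0,0,255]]'
python3 - <<'E'
from h import *
ims=[read_camera(n)[:,:,::-1] for n in ("scene","top")]
a=cv2.resize(ims[0][130:230,300:400],None,fx=4,fy=4,interpolation=2); b=cv2.resize(ims[1][180:280,340:440],None,fx=4,fy=4,interpolation=2)
cv2.imwrite("pics/c9.png",np.hstack([a,b]))
cv2.imwrite("pics/top9.png",ims[1])
go(.577,-.202,.18,.208)
for c in ("scene","top"):
    for d in tip_of(c,"knob_top")[:1]: print(c,d['pixel'],d['confidence'],px2w(c,d['pixel'],.114).round(4))
E
```

```text
t: 27.67
tool_pos: [0.3961, -0.2392, 0.1892]
orientation: [-3.124, -0.323, 0.005]
force: [-1.1, -0.0, -0.6]
opening: 0.0007
t 27.77 pos [ 0.3995 -0.239   0.19  ] yaw 0.206 tilt 0.01 q6 0.715 F [ 0.8 -0.3  0.5] open 0.0004
shift tool [0.1813 0.     0.01  ] twist -0.002
scene [337.3, 160.2] 0.55 [ 0.5858 -0.2014  0.114 ]
top [398.0, 206.6] 0.6 [ 0.571  -0.2104  0.114 ]
```

View pics/c9.png

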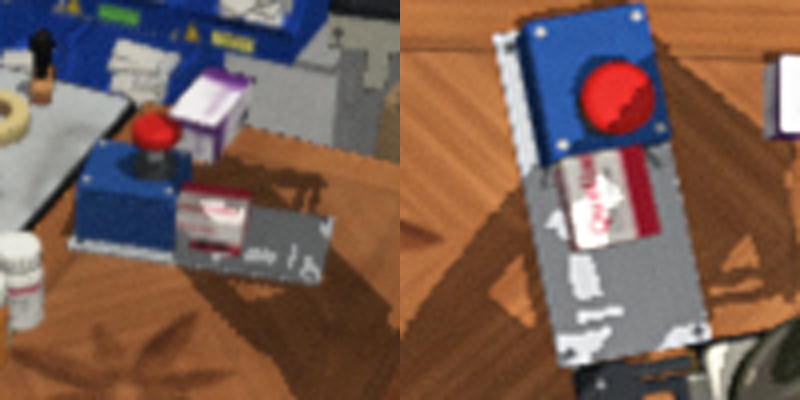

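View pics/top9.png

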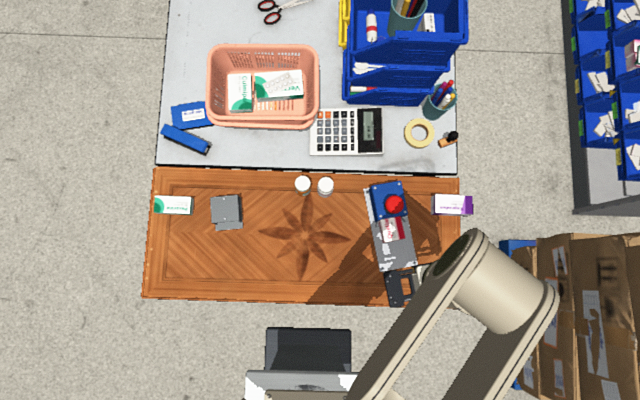

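The knob is back up at about (394,204), the same pixels as at the start. The carton's plain end hasn't moved and the bystanders are where they were. I'm handing in.

```bash
python3 -m creep '[[0,0,0,0,255],[0,0,0,0,255],[0,0,0,0,255],[0,0,0,0,255]]'; python3 -c "
from plant import *
print(close_job())"
```

```text
t: 28.2
tool_pos: [0.4007, -0.2387, 0.19]
orientation: [-3.124, -0.327, 0.001]
force: [-0.1, 0.5, -0.4]
opening: 0.0004
the job is handed in; nothing more can be done
None
```

I finished the job and handed it in at about 28 s; the interface gives no verdict, so the results below are from my own checks.

**What I did:** I drew the carton out by its yellow end, turned it half a turn and set it down on the outer end of the press bed. I let go, gripped it again at the plain end and slid it about 88 mm in until it met the stop at about 12 N. With the fingers shut I then pushed the knob down. Travel ended with the TCP at z = 0.107, as expected for 18 mm, and the force levelled at about 22 N. I held it there for about 0.9 s and released it.

**Last checks:**
- **Carton:** The plain end measured about -71 to -76 mm in the press frame, against -75 mm expected at home. It looked unmoved after stamping.
- **Knob:** It is back at the same place in the pictures as at the start.
- **Surroundings:** The bottles and the other cartons look unmoved, and the gripper is clear and touching nothing.

**Disagreement:** The last network readings of the knob top were about 15 mm apart between the two cameras, with confidence around 0.6. I went by the direct comparison of the pictures instead.

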